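# Send an oak block down the rocker chute

## Task

Pick up the small oak block that lies at the front of the bench, before the right-hand end of the lathe, and set it down on the rocker chute's tray, on the half between the pivot and the catch box, then let go so that the block's own weight tips the tray and it slides down into the catch box by itself. Set it down rather than dropping it, leave the tray to swing back level empty, and do not disturb the lidded wooden box or the upturned bowl.

Things in the scene. Friction and masses are not known exactly. Their poses are not given: they have to be found in the camera images.
- chute: Rocker chute, fixed: plywood board 450 x 180 x 10 mm, two wooden uprights carrying a pivoting sheet-metal tray, open catch box at one end. Origin: on the bench under the tray's pivot. +x runs from pivot to catch box (the way parts slide), y along the pivot axis, z up. Board: x -120 to +330 mm. Uprights: x -25 to +25, outside the tray at y +-78 to +-90, 146 mm high.
- tray_load (a point): Point on the tray floor's top face, 70 mm past the pivot towards the catch box, midway across; moves with the tray. At rest the tray is level, floor top 146 mm above the bench. Floor: chute x -100 to +130 mm, 138 mm wide between two side lips 10 mm high, open at both ends, slippery metal. A block centred more than about 35 mm past the pivot tips the tray.
- tray (a joint): Tilt of the tray, rad: 0 level (resting on a stop under its counterweighted end, away from the catch box); grows as the catch-box end goes down, stop at 0.7. The counterweight is light (about 0.02 N m): the released block (1 to 2 N) tips it in about half a second; empty, it swings back to 0.
- block_center (a point): Centre of the oak block, a plain brown rectangular offcut 45 x 102 x 40 mm, loose on the bench in front of the lathe's right-hand end (not the fixed one far right, by the tape); centre 20 mm above its underside. Its y axis lies along the 102 mm length, x across the 45 mm width, z up. Behind it is the lathe: bed 0.20 m high from x 0.49 m; tailstock 0.38 m high from x 0.45 m, at y 0.02 to 0.25 m.
- wooden_box: Bystander: a dark turned wooden box with a knobbed lid (one piece), 57 mm across and 64 mm high, standing just left of the block. Origin at the centre of its underside. Leave it.
- bowl: Bystander: a light wooden bowl standing upside down, 152 mm across and 73 mm high, on the bench to the left of the block. Origin at the centre of its underside. Leave it.
- chute_pivot (a point): Middle of the tray's pivot axis, 140 mm above the bench; axes as the chute's. In the chute's frame the catch box's inside spans x 112 to 320 mm, y -80 to +80 mm; no wall towards the tray; wall tops 62 mm, slippery metal floor 13 mm above the bench, but from x 210 back to x 95 mm it slopes up to 55 mm, under the lip of the tipped tray.

How it is judged:
By the outcome, as a careful person would: the job done as asked, in the order asked, and still so for the second after the job is handed in, with the robot touching nothing.
It also fails if it takes over 48 s, if anything falls off the work surface, if the arm or the gripper's body presses on something with over 40 N, if the wrist force passes 120 N, or if a joint passes its speed limit or range.

## Robot

A 6-joint arm with a two-finger parallel gripper is mounted at the origin on a cart in front of the work surface, level with it; the furniture and walls round the work are solid. World frame = base frame: x ahead of the robot, y to its left, z up, the work surface at z = 0. Lengths are in mm, angles in rad, forces in N, time in s.
With the tool pointing down it reaches from about 275 to 750 mm from the base axis. Payload 10.2 kg.
Tool frame: the origin (TCP) lies at the centre of the arm's flange, where the gripper is bolted on; the fingertips stand 173 mm ahead of it and the grasp point (between the pads) lies 155 mm ahead of it; z points along the fingers, y is the line along which they close (so a half turn about z gives the same grasp; the last joint's range is limited). The gripper opens to 85 mm and grips with 20 to 120 N. Pads are 22 mm wide; open, the fingers measure 114 mm over their backs; the gripper's body (76 mm by 85 mm) begins 54 mm behind the grasp point. The pads swing forward as they close: fully open they stand 13 mm farther back than shut.
Start: joints at [-1.519, 0.313, 1.498, -0, 1.331, -0.223], TCP at [142.448, -505.313, 404.694] pointing down, gripper open.
Joint ranges: [-2.94, 2.94], [-0.97, 2.17], [0.19, 2.56], [-1.23, 4.37], [0.02, 3.11], [-2.88, 2.88]. Speed limits (rad/s): [2.39, 2.39, 3.01, 3.14, 3.14, 3.14].

## Interface

Orientations are given as a unit quaternion [w, x, y, z].
In Python, from rig import ctrl, cams gives the robot as it stands (ctrl), with the cameras (cams).
- The arm moves only by the tool steer_hand, called after "Request:" as name(argument=value, ...) on one line, values as JSON. Schema: {"type":"object","properties":{"increments":{"type":"array","items":{"type":"object","properties":{"tx":{"type":"number"},"ty":{"type":"number"},"tz":{"type":"number"},"wx":{"type":"number"},"wy":{"type":"number"},"wz":{"type":"number"}},"additionalProperties":false},"minItems":1,"maxItems":8},"aperture":{"type":"number"},"squeeze":{"type":"number"},"only":{"type":"string"},"quiet":{"type":"boolean"},"lines":{"type":"string"}},"required":["increments"],"additionalProperties":false}. increments is a list of rows, 1 to 8 of them, each an object with the fields tx, ty, tz (the shift in parts of the range, where 1.0 means 300 mm), wx, wy, wz (a rotation vector in a scale on which 1.0 is pi/2 rad); a field left out counts as zero; each row is the pose to reach, as a shift and turn from the pose commanded when the call began, along the tool's axes at that moment; what a row does not reach only later rows make up. A row lasts 1/10 s, in which the tool goes at most 50 mm and 0.15 rad, less where a joint would pass 70% of its speed; a pose out of reach is approached as far as the arm can. aperture is the opening from 0.0 (shut) to 1.0 (fully open), set as the call begins (left out keeps the last). The fingers move at their own pace and stop on an object; squeeze is the grip in N (left out, the last holds). Time passes only in rows, so rows that do not move let the fingers close. The tool returns the time, the measured TCP pose, the force, the opening and the grip force at its end. only (a regular expression) keeps the lines of the reply that match it, lines (a string "A,B") keeps lines A to B, and quiet returns only ok. Input that does not fit is refused with a message, and nothing moves.
- ctrl.sense(): the state, without advancing time (a new reading comes with each control period).
- cams.capture(name): name is "scene" or "side" or "wrist"; returns the picture (384x512x3 uint8, red, green, blue); there is no depth.
- cams.calibration(name): a dict with "fx", "fy", "cx", "cy" (pixels), "position" and "attitude" of the camera in the world. Camera axes: x right, y down, z forward; pixel columns grow to the right and rows downward; lengths in mm; the calibration is good to about 2 mm. A picture is of the moment at which its call begins: read the wrist's pose just before it. calibration takes no time and is no camera call; for the wrist camera it gives the pose at the moment of the call.
- ctrl.finish_job(): hands the job in; it is judged then, once.
The state is a dict: "time_s": time; "joints": joint angles; "dq": joint speeds; "tau": joint torques, N m; "eef_pos": TCP position; "ee_rot": TCP orientation; "force": force on the tool from outside, world axes, zero at the start; "wrist_torque": the same for the moment, N m; "grip_width": opening from 0.0 (shut) to 1.0 (fully open); "grip_force": force on a finger pad.
Only numpy, scipy, OpenCV 4.12 (cv2) and the standard library are available. Lean on these libraries where they do the work, as an engineer would, in place of code of your own. Each camera call takes 0.05 s, during which the arm holds its last target. There are 200 camera calls.

## Working session

There is one attempt and no reset: what is moved stays moved. The work goes in short steps, Python scripts to look and compute and a tool call to move; the robot and the scene stay as the last step left them, time stands still between calls to the robot, and variables do not carry over. Pictures are saved under pics/ and viewed, at most 10 in all, crops included, and the job is handed in when it is done.

```bash
ls; mkdir -p pics
```

Run:
```python
from rig import ctrl, cams
import cv2
s=ctrl.sense(); print(s['time_s'],s['eef_pos'],s['ee_rot'],s['grip_width'])
for n in("scene","side"):
    c=cams.calibration(n);print(n,c)
    cv2.imwrite(f"pics/{n}0.png",cv2.cvtColor(cams.capture(n),cv2.COLOR_RGB2BGR))
```

```text
pics
rig.py
0.0 [ 142.45938374 -505.25771291  404.12218068] [-6.60949336e-04  9.90573374e-01  1.36981571e-01  6.34982958e-05] 1.0022907545387132
scene {'fx': 396.5745524202683, 'fy': 396.5745524202683, 'cx': 255.40974341356795, 'cy': 184.31822482281882, 'position': array([ 59.5611565 , 674.45359045, 745.06244444]), 'attitude': array([ 0.10274509, -0.22181781,  0.86127847, -0.44546571])}
side {'fx': 435.83191340198704, 'fy': 435.83191340198704, 'cx': 254.64252014836643, 'cy': 193.56658336592605, 'position': array([264.15516032, 817.89309462, 932.24964419]), 'attitude': array([ 0.03961548, -0.10778792,  0.90422212, -0.41133287])}
```

View pics/scene0.png

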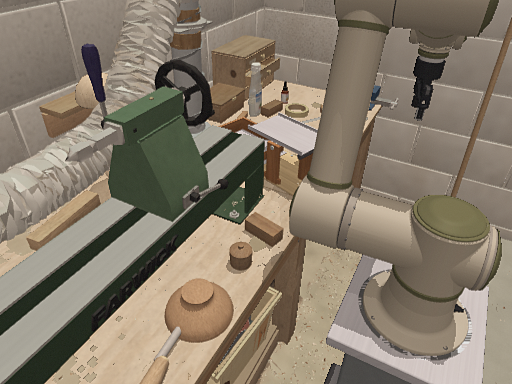

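View pics/side0.png

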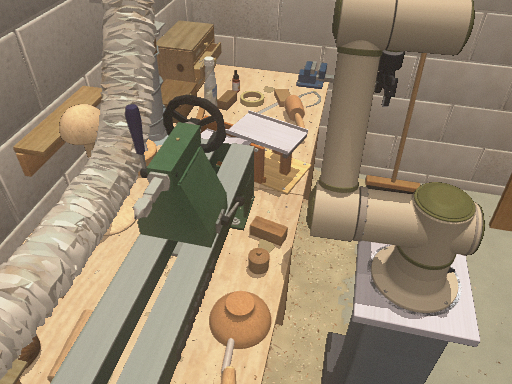

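The scene picture shows the block at about (264,229), the lidded box at (240,255), the bowl at (199,310) and the tray at (285,133). In the side picture the block is at (268,230) and the tray at (268,132). I'll enlarge both to pick corners.

Run:
```python
import cv2,numpy as np
a=cv2.imread("pics/scene0.png");b=cv2.imread("pics/side0.png")
def crop(im,u,v):
    c=cv2.resize(im[v:v+75,u:u+100],None,fx=4,fy=4,interpolation=cv2.INTER_CUBIC)
    for k in range(0,100,10):
        cv2.line(c,(4*k,0),(4*k,5),(0,0,255),1)
        if k%20==0: cv2.putText(c,str(u+k),(4*k,14),0,.35,(0,0,255),1)
    for k in range(0,75,10):
        cv2.line(c,(0,4*k),(5,4*k),(0,0,255),1); 
        if k%20==0:cv2.putText(c,str(v+k),(6,4*k+4),0,.35,(0,0,255),1)
    return c
cv2.imwrite("pics/crops.png",np.vstack([np.hstack([crop(a,215,200),crop(b,220,205)]),np.hstack([crop(a,235,100),crop(b,220,105)])]))
```

```text
(no output)
```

View pics/crops.png

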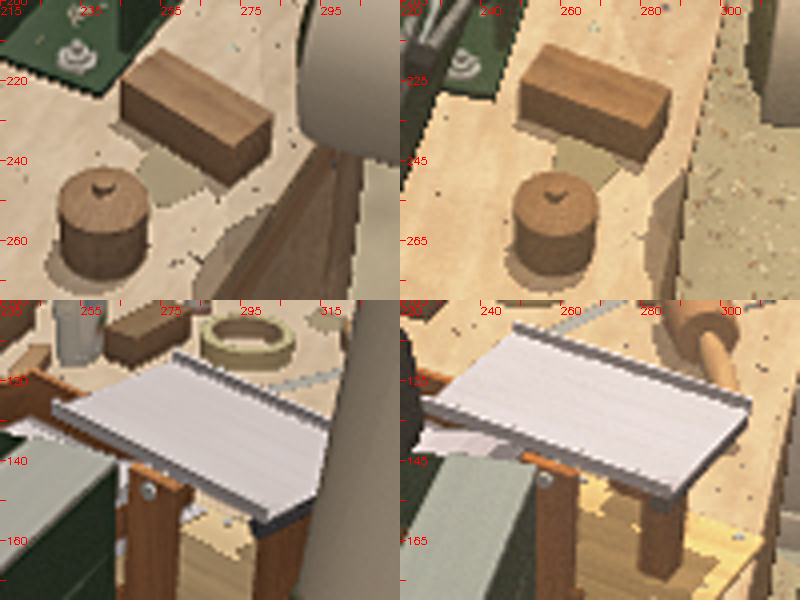

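In the crops, the block's top corners, the tray's lip corners and the box's lid can all be read. The board ends just past the tray on the right, and brown catch-box walls show past the tray's left end. So the catch box lies to the left, which is +x world. Next I'll triangulate.

Create geo.py:
```python
import numpy as np
from scipy.spatial.transform import Rotation as R
from rig import ctrl, cams
def cam(n):
    c=cams.calibration(n); q=c['attitude']; return c,R.from_quat([*q[1:],q[0]])
def ray(n,p,c=None):
    c,r=c or cam(n); d=r.apply([(p[0]-c['cx'])/c['fx'],(p[1]-c['cy'])/c['fy'],1]); return c['position'],d
def onz(n,p,z,c=None):
    o,d=ray(n,p,c); return o+d*(z-o[2])/d[2]
def proj(n,X,c=None):
    c,r=c or cam(n); x=r.inv().apply(np.array(X)-c['position']); return x[...,:2]/x[...,2:]*[c['fx'],c['fy']]+[c['cx'],c['cy']]
```

Run:
```python
from geo import *
np.set_printoptions(precision=1,suppress=True)
B={'scene':[(255,212.5),(283,229),(274,237),(245,220.5)],'side':[(257,216),(287.5,227.5),(280.5,237.5),(250,223)]}
T={'scene':[(248.5,126),(300.5,154),(279,113.5)],'side':[(227,130),(288,152.5),(249,111),(307.5,130.5)]}
for n in B:
    P=np.array([onz(n,p,40) for p in B[n]])[:,:2]
    print(n,'block',P.tolist(),P.mean(0),[np.linalg.norm(P[i]-P[i-1]) for i in range(4)], np.degrees(np.arctan2(*(P[1]+P[2]-P[0]-P[3])[::-1])))
    Q=np.array([onz(n,p,156) for p in T[n]])[:,:2]
    print(n,'tray',Q.tolist(),'len',np.linalg.norm(Q[1]-Q[0]),'wid',np.linalg.norm(Q[2]-Q[0]),np.degrees(np.arctan2(*(Q[0]-Q[1])[::-1])))
print('box',onz('scene',(240.5,247),64),onz('side',(258.5,253.5),64))
for n,p in(('scene',(240,255)),('side',(258.5,262))):print(onz(n,p,32))
```

```text
scene block [[450.6318444618918, -80.86633431828784], [353.911969276236, -57.54718534798917], [361.1555347119168, -18.210731771256746], [458.1003148089031, -37.65333013513862]] [405.9 -48.6] [np.float64(43.853640440185345), np.float64(99.49129089838877), np.float64(39.99782269343439), np.float64(98.87519921189666)] 167.5487014245768
scene tray [[610.2553892471402, -328.1334284303257], [397.29531857470715, -252.31062933373948], [565.4684599654379, -461.530908849459]] len 226.05549885735795 wid 140.71516199989705 -19.59788183858138
side block [[451.91236642316437, -82.79895500259227], [356.7427697775553, -58.166376203995696], [369.0234016412497, -14.946740314661838], [465.0291326196435, -49.61945854398118]] [410.7 -51.4] [np.float64(35.67812411969109), np.float64(98.30572752366464), np.float64(44.930511296647644), np.float64(102.0749615238992)] 162.7653689118751
side tray [[611.1092167898607, -331.3635038187165], [398.0073936943222, -258.41913970632913], [570.4664698579761, -465.43861331828884], [357.3370963138024, -394.69448350630023]] len 225.24046541952168 wid 140.0998496269412 -18.89598150589408
box [406.   76.8  64. ] [411.6  77.6  64. ]
[409.4  73.4  32. ]
[410.5  79.2  32. ]
```

The manual's scale: shifts go in shares of 300 mm and turns go in shares of pi/2 rad. Converting my numbers, -240 mm / 300 = -0.8, -220 mm / 300 = -0.7333, 0.42 rad / 1.5708 = 0.2674.

Request:
steer_hand(increments=[{"tx":0.0667,"ty":-0.0667,"wz":0.0191},{"tx":0.1667,"ty":-0.1667,"wz":0.0509},{"tx":0.2833,"ty":-0.2833,"wz":0.0828},{"tx":0.4,"ty":-0.4,"wz":0.1146},{"tx":0.5167,"ty":-0.5167,"wz":0.1528},{"tx":0.6333,"ty":-0.6333,"wz":0.191},{"tx":0.7333,"ty":-0.7333,"wz":0.2292},{"tx":0.8,"ty":-0.8,"wz":0.2674}], aperture=1.0)

```text
time_s: 0.9
eef_pos: [308.9, -206.8, 404.7]
ee_rot: [-0.0, 0.997, -0.073, 0.0]
force: [0.4, -0.3, -0.3]
grip_width: 1.001
grip_force: 0.0
```

Create tgt.py:
```python
# python3 tgt.py x y z yaw_deg(tool x axis): shift/turn in tool axes to reach it
import sys
from geo import *
x,y,z,a=map(float,sys.argv[1:])
s=ctrl.sense();q=s['ee_rot'];r=R.from_quat([*q[1:],q[0]])
t=R.from_euler('z',a,degrees=True)*R.from_euler('x',180,degrees=True)
np.set_printoptions(precision=4,suppress=True)
print(s['time_s'],s['eef_pos'],np.degrees(np.arctan2(*r.apply([1,0,0])[1::-1])),s['force'],'->',r.inv().apply(np.array([x,y,z])-s['eef_pos']),(r.inv()*t).as_rotvec())
```

```bash
python3 tgt.py 400 -50 400 -14.5
```

```text
0.9 [ 308.9232 -206.8346  404.6759] -8.377531791053629 [ 0.3928 -0.3452 -0.2614] -> [  67.2543 -168.4291    4.7369] [-0.0003 -0.0001  0.1069]
```

To row units: -168 mm / 300 = -0.56, -150 mm / 300 = -0.5, 0.107 rad / 1.5708 = 0.0681.

Request:
steer_hand(increments=[{"tx":0.0533,"ty":-0.1333,"wz":0.0191},{"tx":0.1067,"ty":-0.2667,"wz":0.0382},{"tx":0.16,"ty":-0.4,"tz":0.0067,"wz":0.0573},{"tx":0.2,"ty":-0.5,"tz":0.0133,"wz":0.0637},{"tx":0.2233,"ty":-0.56,"tz":0.0167,"wz":0.0681},{"tx":0.2233,"ty":-0.56,"tz":0.0167,"wz":0.0681},{"tx":0.2233,"ty":-0.56,"tz":0.0167,"wz":0.0681}])

```text
time_s: 1.6
eef_pos: [398.8, -52.8, 399.5]
ee_rot: [0.0, 0.992, -0.125, -0.0]
force: [0.4, -0.1, -0.2]
grip_width: 0.999
grip_force: 0.0
```

Run:
```python
from geo import *
import cv2,pickle
print(ctrl.sense()['eef_pos']);c=cams.calibration('wrist');print(c)
im=cams.capture('wrist');pickle.dump(cam('wrist'),open('w1.pkl','wb'))
cv2.imwrite('pics/w1.png',cv2.cvtColor(im,cv2.COLOR_RGB2BGR))
```

```text
[398.78830917 -52.77533712 399.5144698 ]
{'fx': 342.69225922557087, 'fy': 342.69225922557087, 'cx': 260.6062910185258, 'cy': 193.68396425290692, 'position': array([476.81545929, -72.27503313, 368.91751562]), 'attitude': array([-0.09761185, -0.60512687,  0.77990019,  0.126685  ])}
```

View pics/w1.png

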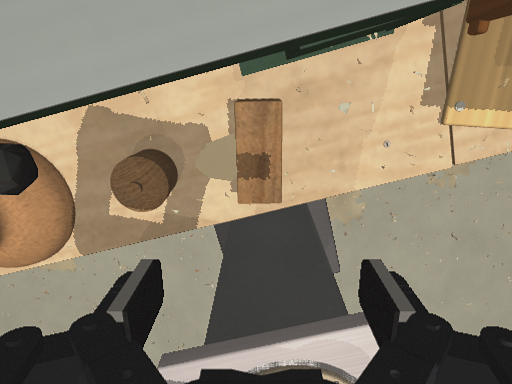

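The wrist view shows the block upright in the image, with corners near (236,100), (281,100), (282,203) and (237,203). The lidded box is at (142,180), well clear to the left.

Run:
```python
from geo import *
import cv2,pickle
c=pickle.load(open('w1.pkl','rb'));np.set_printoptions(precision=1,suppress=True)
P=np.array([onz('',p,40,c) for p in[(236,101),(281,101),(282,203),(237,203)]])[:,:2]
print(P,P.mean(0),[np.linalg.norm(P[i]-P[i-1]) for i in range(4)],np.degrees(np.arctan2(*(P[0]+P[1]-P[2]-P[3])[::-1])))
print('box top',onz('',(142,182),60,c))
```

```text
[[464.3 -45.6]
 [453.9 -86.1]
 [355.7 -63.8]
 [367.1 -19.3]] [410.3 -53.7] [np.float64(100.71211619126953), np.float64(41.775257039331706), np.float64(100.7313746324259), np.float64(45.947012184973595)] -13.990513980220506
box top [416.3  58.3  60. ]
```

```bash
python3 tgt.py 410 -52 180 -14
```

```text
1.65 [398.6724 -53.1648 399.6066] -14.458542941107172 [-0.8004 -0.9357 -0.0073] -> [ 10.762   -3.9991 219.6017] [ 0.0002  0.0004 -0.008 ]
```

To row units: 180 mm / 300 = 0.6, 160 mm / 300 = 0.5333, -0.008 rad / 1.5708 = -0.0051.

Request:
steer_hand(increments=[{"tx":0.0167,"ty":-0.0067,"tz":0.05,"wz":-0.0051},{"tx":0.0333,"ty":-0.0133,"tz":0.15,"wz":-0.0051},{"tx":0.0367,"ty":-0.0133,"tz":0.2833,"wz":-0.0051},{"tx":0.0367,"ty":-0.0133,"tz":0.4167,"wz":-0.0051},{"tx":0.0367,"ty":-0.0133,"tz":0.5333,"wz":-0.0051},{"tx":0.0367,"ty":-0.0133,"tz":0.6,"wz":-0.0051},{"tx":0.0367,"ty":-0.0133,"tz":0.6,"wz":-0.0051},{"tx":0.0367,"ty":-0.0133,"tz":0.6,"wz":-0.0051}])

```text
time_s: 2.45
eef_pos: [410.7, -52.3, 220.4]
ee_rot: [0.0, 0.992, -0.122, 0.0]
force: [0.3, -0.6, 0.5]
grip_width: 1.003
grip_force: 0.0
```

```bash
python3 tgt.py 410 -52 180 -14;python3 - <<'E'
from geo import *
import cv2
cv2.imwrite('pics/w2.png',cv2.cvtColor(cams.capture('wrist'),cv2.COLOR_RGB2BGR))
E
```

```text
2.45 [410.6682 -52.3026 220.3827] -14.056308702102418 [ 0.2644 -0.6476  0.491 ] -> [-0.741  -0.1374 40.3823] [ 0.0002 -0.0005 -0.001 ]
```

View pics/w2.png

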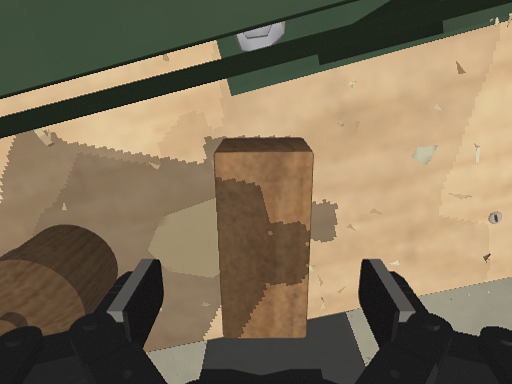

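The block sits centred between the pads: block at columns 216–312, pads at 160 and 360. The box's nearest edge is at about (117,270), so I'll check its clearance to the left finger.

Run:
```python
from geo import *
s=ctrl.sense()['eef_pos']
u=np.array([np.cos(np.radians(76)),np.sin(np.radians(76)),0])
for z in (0,20,40,60): 
    X=onz('wrist',(117,268),z); print(z,X,'along closing line',(X-s)@u)
```

```text
0 [402.19411177  44.00303431   0.        ] along closing line 91.23344529223804
20 [411.31645505  31.900204    20.        ] along closing line 81.69701534219561
40 [420.43879832  19.79737369  40.        ] along closing line 72.16058539215321
60 [429.5611416    7.69454338  60.        ] along closing line 62.62415544211078
```

To row units: 40 mm / 300 = 0.1333, 34 mm / 300 = 0.1133.

Request:
steer_hand(increments=[{},{"tx":-0.0033,"tz":0.0133},{"tx":-0.0033,"tz":0.0467},{"tx":-0.0033,"tz":0.08},{"tx":-0.0033,"tz":0.1133},{"tx":-0.0033,"tz":0.1333},{"tx":-0.0033,"tz":0.1333},{"tx":-0.0033,"tz":0.1333}], aperture=0.8)

```text
time_s: 3.3
eef_pos: [409.7, -51.3, 179.6]
ee_rot: [-0.0, 0.993, -0.122, -0.0]
force: [0.4, -0.2, 0.4]
grip_width: 0.803
grip_force: 0.0
```

Request:
steer_hand(increments=[{},{},{},{},{},{},{}], aperture=0.0, squeeze=40)

```text
time_s: 4.0
eef_pos: [409.8, -51.4, 180.1]
ee_rot: [0.0, 0.993, -0.122, 0.0]
force: [-0.9, -0.3, 5.7]
grip_width: 0.522
grip_force: 41.6
```

To row units: -240 mm / 300 = -0.8, -230 mm / 300 = -0.7667.

Request:
steer_hand(increments=[{"tz":-0.0333},{"tz":-0.1},{"tz":-0.2167},{"tz":-0.35},{"tz":-0.5},{"tz":-0.65},{"tz":-0.7667},{"tz":-0.8}])

```text
time_s: 4.8
eef_pos: [409.3, -51.1, 423.5]
ee_rot: [0.001, 0.993, -0.122, 0.003]
force: [0.2, -0.4, -1.6]
grip_width: 0.524
grip_force: 41.3
```

```bash
python3 tgt.py 490 -364 420 -19.2
```

```text
4.8 [409.2845 -51.0682 423.4535] -13.98241892008543 [ 0.2308 -0.3876 -1.6026] -> [153.9112 284.1523   4.6972] [ 0.0007 -0.0063  0.0911]
```

To row units: 270 mm / 300 = 0.9, 245 mm / 300 = 0.8167, 0.09 rad / 1.5708 = 0.0573.

Request:
steer_hand(increments=[{"tx":0.0167,"ty":0.05,"tz":0.0067,"wz":0.0064},{"tx":0.05,"ty":0.15,"tz":0.01,"wz":0.0127},{"tx":0.09,"ty":0.2667,"tz":0.01,"wz":0.0191},{"tx":0.1333,"ty":0.4,"tz":0.01,"wz":0.0286},{"tx":0.18,"ty":0.55,"tz":0.01,"wz":0.0382},{"tx":0.2267,"ty":0.6833,"tz":0.01,"wz":0.0477},{"tx":0.27,"ty":0.8167,"tz":0.01,"wz":0.0541},{"tx":0.2967,"ty":0.9,"tz":0.01,"wz":0.0573}])

```text
time_s: 5.6
eef_pos: [430.2, -337.3, 415.2]
ee_rot: [-0.001, 0.986, -0.167, -0.001]
force: [0.2, 0.2, -1.6]
grip_width: 0.523
grip_force: 41.3
```

Request:
steer_hand(increments=[{},{}])

```text
time_s: 5.8
eef_pos: [430.5, -334.8, 415.6]
ee_rot: [-0.001, 0.986, -0.167, -0.001]
force: [-0.4, 0.3, -2.3]
grip_width: 0.518
grip_force: 41.3
```

Run:
```python
from geo import *
import cv2,pickle
c=cam('wrist');im=cams.capture('wrist');pickle.dump(c,open('w3.pkl','wb'));im=cv2.cvtColor(im,cv2.COLOR_RGB2BGR)
cv2.imwrite('pics/w3.png',cv2.resize(im,None,fx=1.5,fy=1.5,interpolation=cv2.INTER_CUBIC))
```

```text
(no output)
```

View pics/w3.png

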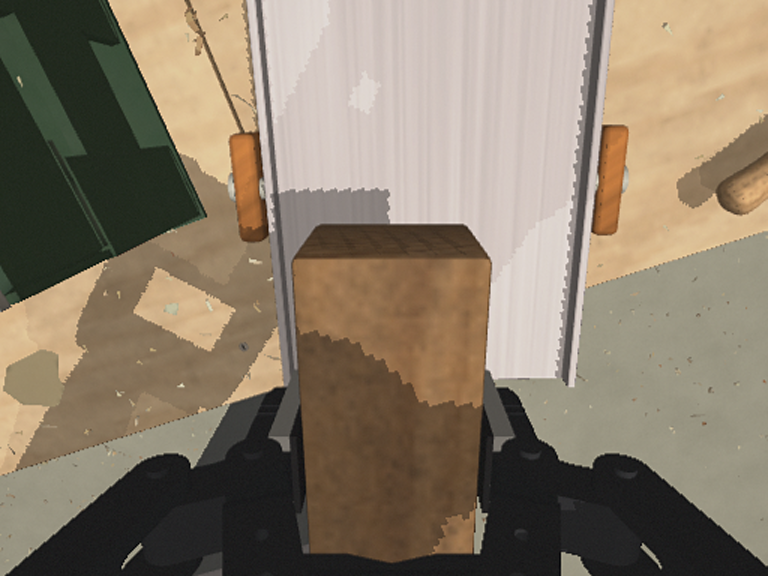

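The tray fills the view. The left upright's top runs from (230,134) to (268,240) and the right one's from (593,234) to (628,126), in the 1.5x picture. The tray's near end is at row 380.

Run:
```python
from geo import *
import pickle
c=pickle.load(open('w3.pkl','rb'));np.set_printoptions(precision=1,suppress=True)
f=lambda p,z:onz('',np.array(p)/1.5,z,c)
U=np.array([f(p,146) for p in[(230,135),(258,132),(268,239),(240,241),(603,126),(628,126),(620,235),(593,233)]])[:,:2]
L=U[:4].mean(0);Rr=U[4:].mean(0);piv=(L+Rr)/2;print(L,Rr,np.linalg.norm(L-Rr))
d=L-Rr;print('piv',piv,'dir',np.degrees(np.arctan2(d[1],d[0]))-90)
# lips, top edges z156 : left outer/ right outer
ll=[f(p,156)[:2] for p in[(246,0),(285,380)]];rr=[f(p,156)[:2] for p in[(612,0),(574,383)]]
for l in(ll,rr):print(l,np.degrees(np.arctan2(*(l[0]-l[1])[::-1])))
a=np.radians(-19.2);u=np.array([np.cos(a),np.sin(a)]);n=np.array([-u[1],u[0]])
print('mid offset',[((x[0]+x[1])/2-piv)@n for x in(ll,rr)],'end x',[(x[1]-piv)@u for x in(ll,rr)],'load',piv+70*u, 'from lips centre', np.array([484.2,-362.5])+55*u)
# held block top far corners
g=ctrl.sense()['eef_pos'][:2]
print('block far top', [(f(p,275.6)[:2]-g)@m for p in[(295,260),(490,258)] for m in(u,n)])
```

```bash
python3 tgt.py 538 -377 420 -19.2
```

```text
[ 499.4 -288.5] [ 447.9 -446. ] 165.72384269853436
piv [ 473.6 -367.3] dir -18.115055865852668
[array([ 567.5, -320.6]), array([ 407.3, -269.6])] -17.67576421928946
[array([ 520., -457.]), array([ 358.6, -405.3])] -17.77702889871727
mid offset [np.float64(72.67663545991346), np.float64(-71.62758689661915)] end x [np.float64(-94.73631752930552), np.float64(-96.15980473704784)] load [ 539.7 -390.3] from lips centre [ 536.1 -380.6]
block far top [np.float64(50.924762591195076), np.float64(21.313168438555554), np.float64(51.42202220820765), np.float64(-21.50079610869637)]
5.85 [ 430.628  -334.1882  415.99  ] -19.133617053747734 [-0.038  -0.3904 -0.6143] -> [115.4669   5.2484  -4.1871] [-0.0011  0.0015  0.0012]
```

To row units: 118 mm / 300 = 0.3933, 105 mm / 300 = 0.35, -0.012 rad / 1.5708 = -0.0076.

Request:
steer_hand(increments=[{"tx":0.05,"ty":0.0067},{"tx":0.1333,"ty":0.0133,"wz":-0.0038},{"tx":0.25,"ty":0.0267,"wz":-0.0076},{"tx":0.35,"ty":0.0367,"wz":-0.0076},{"tx":0.3933,"ty":0.04,"wz":-0.0076},{"tx":0.3933,"ty":0.04,"tz":0.05,"wz":-0.0076},{"tx":0.3933,"ty":0.04,"tz":0.1333,"wz":-0.0076},{"tx":0.3933,"ty":0.04,"tz":0.2,"wz":-0.0076}])

```text
time_s: 6.65
eef_pos: [538.5, -383.4, 355.5]
ee_rot: [-0.0, 0.987, -0.16, -0.0]
force: [0.1, -0.8, -2.0]
grip_width: 0.52
grip_force: 41.4
```

Request:
steer_hand(increments=[{"tz":0.01},{"tz":0.01},{"tz":0.01},{"tz":0.01}])

```text
time_s: 7.05
eef_pos: [538.3, -384.7, 355.1]
ee_rot: [0.001, 0.987, -0.16, 0.001]
force: [0.1, -0.6, -0.8]
grip_width: 0.522
grip_force: 41.3
```

```bash
python3 tgt.py 538 -384 326 -18.4
```

Run:
```python
from geo import *
import cv2,pickle
c=cam('wrist');im=cams.capture('wrist');pickle.dump(c,open('w4.pkl','wb'));b=cams.capture('side')[75:195,200:340]
im=cv2.resize(im,(480,360));b=cv2.resize(b,None,fx=3,fy=3,interpolation=cv2.INTER_CUBIC)[:,:320]
cv2.imwrite('pics/w4.png',cv2.cvtColor(np.hstack([im,b]),cv2.COLOR_RGB2BGR))
```

```text
7.05 [ 538.3052 -384.6766  355.0897] -18.447552161032558 [ 0.0733 -0.614  -0.7977] -> [-0.5586 -0.5727 29.0882] [ 0.0009 -0.0019 -0.0008]
```

View pics/w4.png

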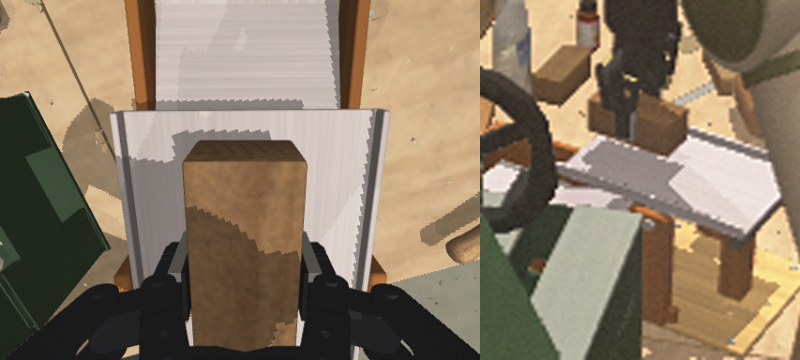

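The catch box's metal floor shows beyond the tray end at row 110, which confirms the direction. The tray's far corners are at (113,111) and (389,111), with the block's far edge at columns 183–307.

Run:
```python
from geo import *
import pickle
c=pickle.load(open('w4.pkl','rb'));np.set_printoptions(precision=1,suppress=True)
f=lambda p,z:onz('',np.array(p)/.9375,z,c)[:2]
g=ctrl.sense()['eef_pos'][:2];a=np.radians(-18.4);u=np.array([np.cos(a),np.sin(a)]);n=np.array([-u[1],u[0]])
for p in[(113,111),(389,111),(135,280),(365,280)]: x=f(p,156)-g;print('lip',x@u,x@n)
for p in[(183,160),(307,160)]: x=f(p,215)-g;print('block',x@u,x@n)
```

```text
lip 63.186700742778854 68.2757084989036
lip 63.070697585149496 -74.0140197834382
lip -38.89629556896732 67.90598356067684
lip -38.991337772623595 -73.57357350338494
block 52.29852128871964 22.132895274726284
block 52.26455841952457 -21.48330758011735
```

To row units: 26 mm / 300 = 0.0867, 23 mm / 300 = 0.0767.

Request:
steer_hand(increments=[{"ty":0.0033,"tz":0.0167},{"tx":0.0033,"ty":0.01,"tz":0.04},{"tx":0.0067,"ty":0.01,"tz":0.06},{"tx":0.0067,"ty":0.01,"tz":0.0767},{"tx":0.0067,"ty":0.01,"tz":0.0867},{"tx":0.0067,"ty":0.01,"tz":0.0867},{"tx":0.0067,"ty":0.01,"tz":0.0867},{"tx":0.0067,"ty":0.01,"tz":0.0867}])

```text
time_s: 7.95
eef_pos: [539.2, -388.3, 328.0]
ee_rot: [0.0, 0.987, -0.16, 0.0]
force: [-0.3, 0.4, -1.7]
grip_width: 0.517
grip_force: 41.3
```

Run:
```python
from geo import *
print(np.mean([(cams.capture('wrist'),ctrl.sense()['eef_pos'])[1] for _ in range(6)],0))
```

```text
[ 539.17134736 -388.30723465  327.89637882]
```

To row units: 1.8 mm / 300 = 0.006, 1 mm / 300 = 0.0033.

Request:
steer_hand(increments=[{"tz":0.0033},{"tz":0.006},{"tz":0.006},{"tz":0.006}])

```text
time_s: 8.65
eef_pos: [539.2, -388.3, 326.0]
ee_rot: [0.0, 0.987, -0.16, -0.0]
force: [-0.8, 0.4, -0.6]
grip_width: 0.523
grip_force: 41.5
```

Run:
```python
from geo import *
import cv2
r=[(cams.capture('wrist'),ctrl.sense()) for _ in range(6)]
print(np.mean([s[1]['eef_pos'] for s in r],0),np.mean([s[1]['force'] for s in r],0))
b=cams.capture('side')[90:180,220:330];a=cv2.resize(r[-1][0],(360,270))
b=cv2.resize(b,None,fx=4,fy=4,interpolation=cv2.INTER_CUBIC)
cv2.imwrite('pics/w5.png',cv2.cvtColor(np.hstack([cv2.resize(a,(360,360)),b]),cv2.COLOR_RGB2BGR))
```

```text
[ 539.15238549 -388.30502981  325.9594571 ] [-0.45199634  0.32703823  0.0126053 ]
```

View pics/w5.png

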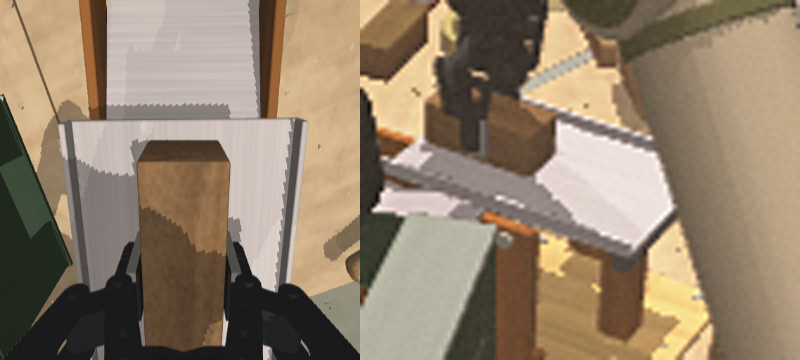

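The block rests on the floor between the pivot and the end, with the tray still level. Releasing now.

Request:
steer_hand(increments=[{},{},{},{},{}], aperture=0.8)

```text
time_s: 9.5
eef_pos: [539.2, -388.3, 325.9]
ee_rot: [0.0, 0.987, -0.16, 0.0]
force: [-0.2, -0.5, 0.7]
grip_width: 0.799
grip_force: 0.0
```

Request:
steer_hand(increments=[{"tz":-0.0067},{"tz":-0.0267},{"tz":-0.0667},{"tz":-0.1333},{"tz":-0.2167},{"tz":-0.2833},{"tz":-0.3167},{"tz":-0.3333}])

```text
time_s: 10.3
eef_pos: [539.1, -388.2, 427.3]
ee_rot: [0.001, 0.987, -0.16, 0.001]
force: [0.0, 0.5, -0.4]
grip_width: 0.802
grip_force: 0.0
```

Request:
steer_hand(increments=[{},{},{},{},{},{},{},{}])

```text
time_s: 11.1
eef_pos: [539.2, -388.3, 425.9]
ee_rot: [-0.0, 0.987, -0.16, -0.0]
force: [-0.2, 1.3, -0.1]
grip_width: 0.804
grip_force: 0.0
```

Run:
```python
from geo import *
import cv2
a=cv2.resize(cams.capture('wrist'),(400,300));b=cams.capture('side')[75:300,180:340]
b=cv2.resize(b,None,fx=2,fy=2,interpolation=cv2.INTER_CUBIC)[:300]
cv2.imwrite('pics/w6.png',cv2.cvtColor(np.hstack([a,b]),cv2.COLOR_RGB2BGR))
```

```text
(no output)
```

View pics/w6.png

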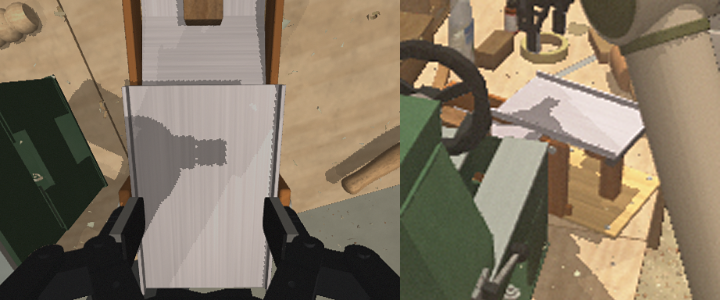

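The block lies in the catch box, at (204,10) in the wrist half. The tray is empty and level, and the gripper is clear above it. Handing in.

```bash
python3 -c "
from rig import ctrl, cams
print(ctrl.finish_job())"
```

```text
the job is handed in; nothing more can be done
None
```

The oak block was set down on the tray and slid into the catch box by itself, the tray swung back level and empty, I steered clear of the lidded box and the bowl, and the job was handed in at about 11 s.

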